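Find the plugged hole and seat the locating pin in a carton-divider jig

ROBOT

A 7-joint arm with a two-finger parallel gripper is mounted at the origin on the work surface. World frame = base frame: x ahead of the robot, y to its left, z up, the work surface at z = 0. Lengths are in m, angles in rad, forces in N, time in s.
With the tool pointing down it reaches from about 0.425 to 0.925 m from the base axis. Payload 6.8 kg.
Tool frame: the origin (TCP) lies on the centre line of the jaws, within the pads' length; the fingertips stand 25 mm ahead of it and the grasp point (between the pads) lies 6 mm ahead of it; z points along the fingers, y is the line along which they close (so a half turn about z gives the same grasp; the last joint's range is limited). The gripper opens to 85 mm and grips with 20 to 120 N. Pads are 22 mm wide; open, the fingers measure 114 mm over their backs; the gripper's body (76 mm by 85 mm) begins 54 mm behind the grasp point. The pads swing forward as they close: fully open they stand 13 mm farther back than shut.
Start: joints at [-1.35, 0.477, 0.022, 1.555, -0.011, 1.109, -0.083], TCP at [0.218, 0.639, 0.256] pointing down, gripper open.
Joint ranges: [-2.96, 2.96], [-0.34, 2.1], [-1.41, 1.46], [0.24, 2.44], [-1.37, 4.51], [0.17, 1.92], [-2.96, 2.96]. Speed limits (rad/s): [2.39, 2.39, 3.14, 3.14, 3.14, 3.14, 3.14].

INTERFACE

Orientations are given as a rotation vector (axis times angle).
In Python, from bench import telemetry, grab_frame, job gives the robot as it stands.
- The arm moves only by the tool apply_moves, never from a script. Its argument "rows" is a list of rows, each a list of 2 entries, a list of its own where there are three numbers: the shift along the tool's x, y, z each as a share of 250 mm, from -1 to 1, then the turn, a rotation vector about the tool's x, y, z each as a share of pi rad, from -1 to 1. A call has 1 to 10 rows; each row is the pose to reach, as a shift and turn from the pose commanded when the call began, along the tool's axes at that moment, turning the shorter way round; what a row does not reach only later rows make up. A row lasts 1/8 s, in which the tool goes at most 62.5 mm and 10.7 degrees, less where a joint would pass 70% of its speed; a pose out of reach is approached as far as the arm can. A call with a number of a shift or a turn outside -1 to 1 is refused whole. A call with a gripper value outside its range is refused whole. "jaw" is the gripper's target within -1 to 1 (fully open at 1, half-way at 0, shut at -1), set as the call begins (left out, the last holds). The fingers move at their own pace and stop on an object; "newtons" is the grip in N (left out, the last holds). Time passes only in rows, so rows that repeat a pose let the fingers close. It gives the time, the measured TCP pose, the force, the opening and the grip force at its end, in the units of the state.
- telemetry.get_obs(): the state, without advancing time (a new reading comes with each control period).
- grab_frame(name): name is "side" or "top"; returns a dict with "frame" (420x560x3 uint8, red, green, blue), "vertical_fov" (degrees; the focal length in pixels is half the picture's height over the tangent of half this angle, whatever the lens; pixels are square), "cx", "cy" (the principal point, pixels), "origin" and "attitude" of the camera in the world. Camera axes: x right, y up, looking along -z (the intrinsics and any distortion apply to the point x, -y, -z); pixel columns grow to the right and rows downward; lengths in m; the calibration is good to about 2 mm. A picture is of the moment at which its call begins. There is no depth.
- job.hand_in(): hands the job in; it is judged then, once.
The state is a dict: "clock": time; "joints": joint angles; "qvel": joint speeds; "tau": joint torques, N m; "tcp_pos": TCP position; "orientation": TCP orientation; "contact_force": force on the tool from outside, world axes, zero at the start; "moment": the same for the moment, N m; "grip_width": finger opening in m; "gripper_force": force on a finger pad.
Only numpy, scipy, OpenCV 4.12 (cv2) and the standard library are available. Lean on these libraries where they do the work, as an engineer would, in place of code of your own. Each camera call takes 0.05 s, during which the arm holds its last target. There are 200 camera calls.

TASK

Take the blue locating pin out of the wooden rack and fit it in the divider jig: its hole is hidden by a flush dust plug somewhere inside the red ring on the white deck, so slide the pin's foot about on the deck with light pressure until it drops in, then push it fully home, upright with its collar flat on the deck, and let go. Never press it on the jig harder than about 4 kg (40 N), and leave the spare yellow pin and everything else where they are.

Things in the scene. Friction and masses are not known exactly. Their poses are not given: they have to be found in the camera images.
- pin_mid (a point): Blue locating pin, at its centre, 37 mm above its foot (74 mm tall, 95 to 160 g, z up its axis). Square blue grip 22 x 22 x 40 mm, faces along x and y, from 3 mm below to 37 mm above this point; below it a steel collar 30 mm wide, 4 mm thick, then a 14 mm round shaft 30 mm long. Starts upright in one of the rack's holes, collar on the rack; lift straight up.
- sparepin_mid (a point): The yellow spare pin, same shape and size as the blue one, in the rack's other hole; at its centre, 37 mm above its foot. Leave it.
- pin_foot (a point): The foot of the blue pin: centre of the underside of its shaft, which has a 1.5 mm chamfer.
- rack: Fixed wooden rack, 170 (x) x 70 (y) x 40 mm tall; origin at the centre of its underside. Two 17 mm holes through it, on its x axis, 45 mm either side of the centre. The pins' grips have their faces along its sides to within 0.1 rad; fingers that close along its y have free room.
- jig: Fixed divider jig, origin at the centre of its underside: plywood frame 260 x 260 mm, bars 25 mm wide and 48 mm tall, round a rigid white deck 42 mm above the table. A half-built grid of white card dividers, 30 mm tall, stands on the far half of the deck (x = 33 to 100 mm), with a brass weight in a cell. The near half is clear.
- mark (a point): Centre of the red printed ring (40 mm wide, with ticks) on the jig's deck, at x = -45 mm, y = 0, z = 42 mm in the jig's frame. The blind hole's centre lies within 7 mm of it along the jig's x and 7 mm along its y, new each time, and cannot be seen: a white dust plug closes it flush. Hole 16 mm in diameter, 38 mm deep, straight down.
- plug (a joint): How far the dust plug (4 mm thick) is pushed down the hole, in m: 0 flush with the deck, 0.030 when the pin's collar rests on the deck. It is held by friction only, gives way at about 3 N and stays where it is pushed.
- weight: Brass weight, 40 mm in diameter, 48 mm tall, standing in a cell of the card grid on the jig; origin under its centre. Leave it.
- taperoll: Empty brown card core, 100 mm in diameter, 45 mm tall, far side of the table; origin under its centre. Leave it.
- glue: White glue bottle, 56 mm in diameter, 150 mm tall, far side; origin under its centre. Leave it.
- cards: Small loose pile of white cards, 90 x 90 x 36 mm, at the left; origin under its centre. Leave it.
- brush: Glue brush lying at the right; origin under its middle. Leave it.
- mug: White mug, 80 mm in diameter, 90 mm tall, far side; origin under its centre. Leave it.

How it is judged:
On the way, in this order (a step that is already met when the one before it is completed fails the run):
1. the blue pin is lifted clear of the rack (height (world z) of pin_mid above 0.08 m), for 0.1 s.
2. the pin has dropped into the hidden hole and begun to push the plug down (value of joint plug above 0.008 m and horizontal distance between pin_mid and mark below 0.02 m and height (world z) of pin_mid below 0.074 m), for 0.1 s.
At the end, for the whole second after the job is handed in: The blue pin stands in the jig's hidden hole within 3.5 degrees of upright, its collar on the deck to within 2.5 mm, the plug pushed down at least 27.5 mm, and it is let go and at rest (value of joint plug above 0.0275 m and height (world z) of pin_mid below 0.0515 m and angle between pin_mid's own z axis and vertical below 0.06 rad and horizontal distance between pin_mid and mark below 0.016 m and linear speed of pin below 0.01 m/s); the robot touches nothing.
It fails at once if the pin is pressed on the jig with more than 40 N (contact force between pin and jig above 40 N).
It fails at once if the spare pin or another bystander is moved more than 2 cm (distance of any of sparepin_mid, weight, taperoll, glue, cards, brush, mug from where it was at the start of the episode above 0.02 m).
It also fails if it takes over 72 s, if anything falls off the work surface, if the arm or the gripper's body presses on something with over 40 N, if the wrist force passes 120 N, or if a joint passes its speed limit or range.

## Working session

There is one attempt and no reset: what is moved stays moved. The work goes in short steps, Python scripts to look and compute and a tool call to move; the robot and the scene stay as the last step left them, time stands still between calls to the robot, and variables do not carry over. Pictures are saved under pics/ and viewed, at most 10 in all, crops included, and the job is handed in when it is done.

Besides the shell and the picture viewer there is one more tool, called after ">>>" by a JSON object that holds its "api" and its "payload", one argument or row to a line. apply_moves: Moves the arm, as the interface text tells. Its arguments: {"type":"object","properties":{"rows":{"type":"array"},"jaw":{"type":"number"},"newtons":{"type":"number"}},"required":["rows"]}

```bash
ls; mkdir -p pics; python3 - <<'E'
from bench import telemetry, grab_frame
import cv2,numpy as np
o=telemetry.get_obs()
for k,v in o.items(): print(k,np.round(v,4))
for n in("side","top"):
    f=grab_frame(n); print(n,{k:(np.round(v,4).tolist() if k!="frame" else 0) for k,v in f.items() if not isinstance(v,str)}, [k for k in f])
    cv2.imwrite(f"pics/{n}0.png",f["frame"][:,:,::-1])
E
```

```text
pics
clock 0.0
joints [-1.3501  0.4778  0.0223  1.5565 -0.0115  1.1093 -0.0831]
qvel [-0.0005  0.0007  0.     -0.0017  0.0015  0.0011 -0.0005]
tau [ 3.00000e-04 -5.96457e+01  1.60750e+00 -2.81200e+01  1.23000e-02
  9.30000e-03 -0.00000e+00]
tcp_pos [0.2178 0.6383 0.2553]
orientation [-5.1400e-01 -3.0991e+00  2.8000e-03]
contact_force [ 0.2273  0.7405 -0.1978]
moment [-0.0518  0.0099 -0.0691]
gripper_force 0.0
grip_width 0.0855
side {'frame': 0, 'vertical_fov': 56.1861, 'cx': 285.0687, 'cy': 215.6895, 'origin': [0.1, -0.6193, 0.6953], 'attitude': [0.8628, -0.316, -0.6522]} ['frame', 'vertical_fov', 'cx', 'cy', 'origin', 'attitude']
top {'frame': 0, 'vertical_fov': 46.9363, 'cx': 273.292, 'cy': 212.0901, 'origin': [0.4305, -0.0228, 1.5067], 'attitude': [0.1199, -0.0925, -1.5805]} ['frame', 'vertical_fov', 'cx', 'cy', 'origin', 'attitude']
```

View pics/side0.png

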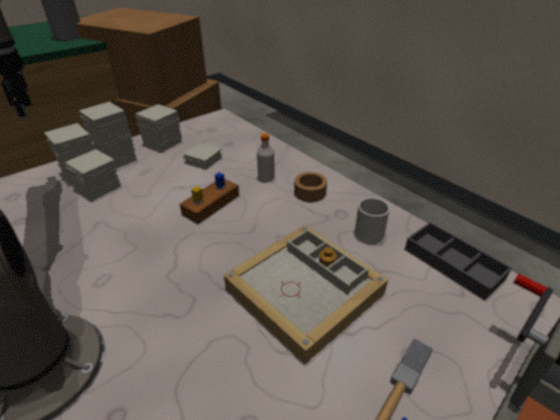

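View pics/top0.png

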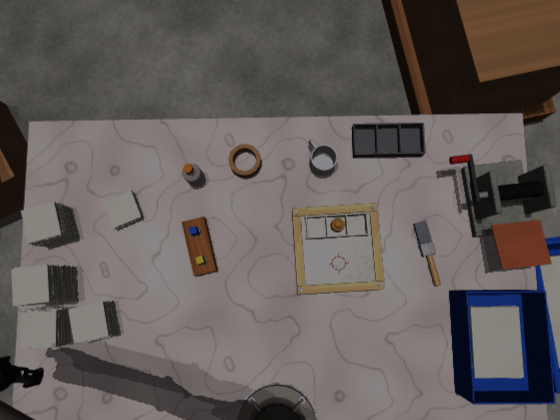

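Side view: the blue pin is at about (220,180), the yellow pin at (197,193) and the ring at (290,290). Top view: blue (194,231), yellow (200,260), ring (339,263). The rack and jig outlines are clear in both.

```bash
cat >h.py <<'E'
import numpy as np,cv2
from scipy.spatial.transform import Rotation as R
from bench import telemetry,grab_frame
def ray(f,p):
    fl=210/np.tan(np.radians(f["vertical_fov"])/2)
    d=np.array([(p[0]-f["cx"])/fl,-(p[1]-f["cy"])/fl,-1.])
    return np.array(f["origin"]),R.from_rotvec(f["attitude"]).apply(d/np.linalg.norm(d))
def plane(f,p,z):
    o,d=ray(f,p); return o+d*(z-o[2])/d[2]
def tri(a,pa,b,pb):
    o1,d1=ray(a,pa);o2,d2=ray(b,pb)
    s=np.linalg.lstsq(np.c_[d1,-d2],o2-o1,rcond=None)[0]
    x,y=o1+s[0]*d1,o2+s[1]*d2
    return (x+y)/2,np.linalg.norm(x-y)
def mask(f,kind,c,r):
    h=cv2.cvtColor(f["frame"],cv2.COLOR_RGB2HSV).astype(int);H,S,V=h[...,0],h[...,1],h[...,2]
    m={'blue':(H>105)&(H<130)&(S>140)&(V>50),'yellow':(H>22)&(H<35)&(S>150)&(V>90),'red':((H<8)|(H>168))&(S>60),
       'rack':(H>4)&(H<18)&(S>110),'jig':(H>15)&(H<28)&(S>70)&(V>90)}[kind]
    z=np.zeros(H.shape,np.uint8);cv2.circle(z,c,r,1,-1)
    return (m&(z>0)).astype(np.uint8)
def cen(m):
    v,u=np.nonzero(m);return np.array([u.mean(),v.mean()]),len(u),(u.min(),u.max(),v.min(),v.max())
E
python3 - <<'E'
from h import *
s,t=grab_frame("side"),grab_frame("top")
for k,cs,ct,r in(('blue',(220,180),(194,231),14),('yellow',(197,193),(200,260),14),('red',(290,290),(339,263),18)):
    a,b=cen(mask(s,k,cs,r)),cen(mask(t,k,ct,r))
    # bbox centre for ring
    pa,pb=a[0],b[0]
    print(k,a,b,*tri(s,pa,t,pb), plane(t,pb,.07 if k!='red' else .042),plane(s,pa,.07 if k!='red' else .042))
for k,ct,r,z in(('rack',(200,245),45,.04),('jig',(338,250),70,.048)):
    m=mask(t,k,ct,r);pts=np.argwhere(m)[:,::-1].astype(np.float32)
    c,_=cv2.findContours(m,0,2);c=max(c,key=cv2.contourArea)
    box=cv2.boxPoints(cv2.minAreaRect(c));W=np.array([plane(t,p,z) for p in box])
    print(k,box.round(1).tolist(),W.round(4).tolist(),W.mean(0),[np.linalg.norm(W[i]-W[i-1]).round(4) for i in range(4)],[np.degrees(np.arctan2(*(W[i]-W[i-1])[1::-1])).round(2) for i in range(4)])
big=cv2.hconcat([cv2.resize(t["frame"][205:290,165:250],(390,390),interpolation=0),cv2.resize(t["frame"][215:300,295:380],(390,390),interpolation=0)])
cv2.imwrite("pics/crop1.png",big[:,:,::-1])
E
```

```text
blue (array([218.96551724, 175.5862069 ]), 29, (np.int64(216), np.int64(222), np.int64(173), np.int64(178))) (array([192.58, 230.2 ]), 50, (np.int64(189), np.int64(196), np.int64(227), np.int64(234))) [0.57463357 0.2406873  0.08031097] 0.002868095276818248 [0.57441338 0.24329458 0.07      ] [0.58386254 0.25439167 0.07      ]
yellow (array([196.        , 189.70588235]), 17, (np.int64(193), np.int64(199), np.int64(188), np.int64(191))) (array([199.32653061, 259.63265306]), 49, (np.int64(196), np.int64(203), np.int64(256), np.int64(263))) [0.48719464 0.21979783 0.08075816] 0.0025839095564798038 [0.48645968 0.22221603 0.07      ] [0.49511473 0.23382836 0.07      ]
red (array([291.67741935, 289.48387097]), 31, (np.int64(282), np.int64(299), np.int64(282), np.int64(295))) (array([338.07407407, 262.48148148]), 27, (np.int64(332), np.int64(345), np.int64(254), np.int64(272))) [ 0.47604112 -0.19292074  0.04128978] 0.004750141337210234 [ 0.47409103 -0.19143638  0.042     ] [ 0.47767785 -0.19461987  0.042     ]
rack [[181.0, 221.39999389648438], [204.1999969482422, 216.0], [216.8000030517578, 270.3999938964844], [193.60000610351562, 275.79998779296875]] [[0.605, 0.2847, 0.04], [0.6206, 0.2135, 0.04], [0.4545, 0.1742, 0.04], [0.4393, 0.2443, 0.04]] [0.52986037 0.22916919 0.04      ] [np.float64(0.1706), np.float64(0.0729), np.float64(0.1707), np.float64(0.0718)] [np.float64(13.71), np.float64(-77.65), np.float64(-166.67), np.float64(102.27)]
jig [[291.79998779296875, 208.10000610351562], [378.20001220703125, 202.5], [383.79998779296875, 288.79998779296875], [297.3999938964844, 294.3999938964844]] [[0.6404, -0.055, 0.048], [0.6539, -0.3177, 0.048], [0.3947, -0.3237, 0.048], [0.381, -0.0673, 0.048]] [ 0.5174892  -0.19093803  0.048     ] [np.float64(0.2596), np.float64(0.2631), np.float64(0.2593), np.float64(0.2568)] [np.float64(2.72), np.float64(-87.06), np.float64(-178.66), np.float64(93.04)]
```

View pics/crop1.png

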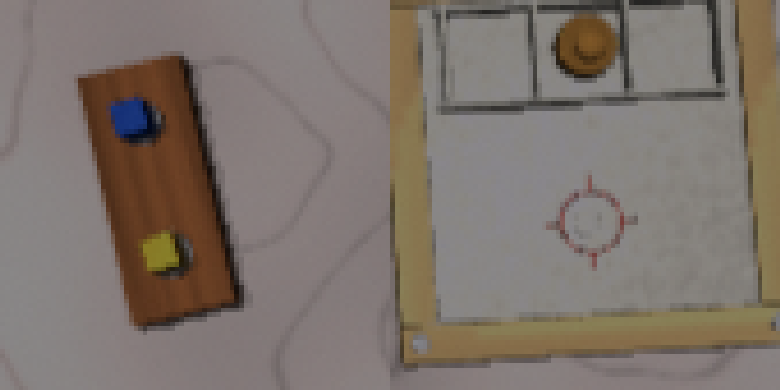

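Crop: the rack holds the blue pin at the upper end and the yellow at the lower, both roughly square to the rack. The ring centre is at about (338.4,262.8) in the full picture. Measured sizes match the text: rack 171x72 mm, jig 260 mm, holes 45 mm from the rack's centre.

```bash
cat >>h.py <<'E'
def plan(goal,yaw=None,pos=None):
    """shift and turn shares from the present pose to goal; yaw = world angle of tool y, deg, tool down"""
    o=telemetry.get_obs();r=R.from_rotvec(o["orientation"]);p=np.array(o["tcp_pos"])
    sh=r.inv().apply(np.array(goal)-p)/.25
    if yaw is not None:
        c=[]
        for a in(yaw,yaw+180):
            y=np.array([np.cos(np.radians(a)),np.sin(np.radians(a)),0]);z=np.array([0,0,-1.]);x=np.cross(y,z)
            c.append((r.inv()*R.from_matrix(np.c_[x,y,z])).as_rotvec()/np.pi)
        c=min(c,key=np.linalg.norm)
    else:c=None
    print("t",o["clock"],"tcp",p.round(4),"axes x",r.as_matrix()[:,0].round(3),"y",r.as_matrix()[:,1].round(3),"z",r.as_matrix()[:,2].round(3))
    print("shift",sh.round(4),"turn",None if c is None else c.round(4),"q6",np.round(o["joints"],2),"F",np.round(o["contact_force"],2))
E
python3 -c "
from h import *
plan([.396,.44,.20],103.5);plan([.574,.240,.15],103.5)"
```

```text
t 0.2 tcp [0.2179 0.6385 0.2557] axes x [-0.946  0.323 -0.   ] y [ 0.323  0.946 -0.001] z [-0.    -0.001 -1.   ]
shift [-0.9308 -0.5213  0.2234] turn [-4.000e-04 -1.000e-04 -1.797e-01] q6 [-1.35  0.48  0.02  1.56 -0.01  1.11 -0.08] F [0.54 0.85 0.34]
t 0.2 tcp [0.2179 0.6385 0.2557] axes x [-0.946  0.323 -0.   ] y [ 0.323  0.946 -0.001] z [-0.    -0.001 -1.   ]
shift [-1.8629 -1.0483  0.4241] turn [-4.000e-04 -1.000e-04 -1.797e-01] q6 [-1.35  0.48  0.02  1.56 -0.01  1.11 -0.08] F [0.54 0.85 0.34]
```

>>> {"api": "apply_moves", "payload": {
  "rows": [
    [[-0.93,-0.52,0.1],[0,0,-0.18]],
    [[-0.93,-0.52,0.1],[0,0,-0.18]],
    [[-0.93,-0.52,0.1],[0,0,-0.18]],
    [[-0.93,-0.52,0.1],[0,0,-0.18]],
    [[-0.93,-0.52,0.1],[0,0,-0.18]],
    [[-0.93,-0.52,0.1],[0,0,-0.18]]
  ],
  "jaw": 0.2,
  "newtons": 60
}}

```text
clock: 0.95
tcp_pos: [0.3968, 0.4399, 0.2312]
orientation: [0.367, -3.12, 0.0]
contact_force: [-0.5, 0.4, 0.4]
grip_width: 0.0513
gripper_force: 0.0
```

```bash
python3 -c "
from h import *
plan([.574,.240,.15],103.5)"
```

```text
t 0.95 tcp [0.3968 0.4399 0.2312] axes x [-0.973 -0.232  0.   ] y [-0.232  0.973 -0.   ] z [-0. -0. -1.]
shift [-0.5042 -0.9421  0.325 ] turn [-0.0001 -0.     -0.0005] q6 [-0.92  0.37 -0.03  1.78  0.01  0.99  0.85] F [-0.52  0.41  0.35]
```

>>> {"api": "apply_moves", "payload": {
  "rows": [
    [[-0.504,-0.942,0.1],[0,0,0]],
    [[-0.504,-0.942,0.1],[0,0,0]],
    [[-0.504,-0.942,0.2],[0,0,0]],
    [[-0.504,-0.942,0.3],[0,0,0]],
    [[-0.504,-0.942,0.325],[0,0,0]],
    [[-0.504,-0.942,0.325],[0,0,0]],
    [[-0.504,-0.942,0.325],[0,0,0]]
  ]
}}

```text
clock: 1.82
tcp_pos: [0.5727, 0.2449, 0.1504]
orientation: [-0.377, 3.119, 0.003]
contact_force: [-1.0, 1.0, -0.0]
grip_width: 0.0513
gripper_force: 0.0
```

```bash
python3 - <<'E'
from h import *
plan([.574,.240,.075],103.5)
s,t=grab_frame("side"),grab_frame("top")
a=cv2.resize(s["frame"][110:235,150:275],(500,500))
cv2.imwrite("pics/c2.png",a[:,:,::-1])
E
```

```text
t 1.825 tcp [0.5727 0.2449 0.1504] axes x [-0.971 -0.238 -0.   ] y [-0.238  0.971  0.002] z [-0.     0.002 -1.   ]
shift [-3.000e-04 -2.070e-02  3.017e-01] turn [0.0006 0.0001 0.0015] q6 [-0.53  0.5   0.04  1.78 -0.03  0.86  1.33] F [-1.02  0.97 -0.04]
```

View pics/c2.png

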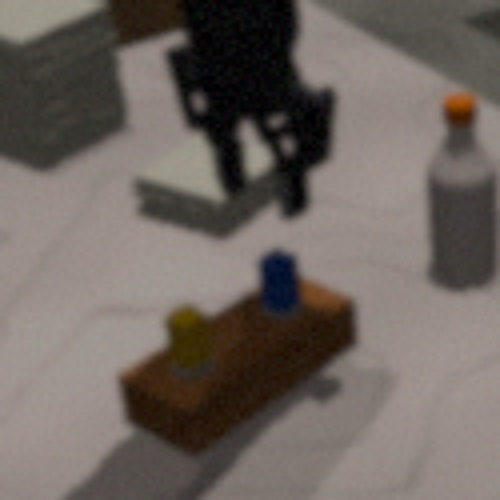

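The open jaws straddle the blue pin in the side view: fingertips at crop (232,185) and (292,210), pin below at (280,280).

>>> {"api": "apply_moves", "payload": {
  "rows": [
    [[0,0,0.1],[0,0,0]],
    [[0,0,0.2],[0,0,0]],
    [[0,0,0.27],[0,0,0]],
    [[0,0,0.3],[0,0,0]],
    [[0,0,0.3],[0,0,0]]
  ]
}}

```text
clock: 2.55
tcp_pos: [0.5736, 0.2417, 0.0751]
orientation: [0.372, -3.119, -0.0]
contact_force: [-0.0, 0.2, 0.3]
grip_width: 0.0513
gripper_force: 0.0
```

>>> {"api": "apply_moves", "payload": {
  "rows": [
    [[0,0,0],[0,0,0]],
    [[0,0,0],[0,0,0]],
    [[0,0,0],[0,0,0]],
    [[0,0,0],[0,0,0]],
    [[0,0,0],[0,0,0]]
  ],
  "jaw": -1,
  "newtons": 60
}}

```text
clock: 3.18
tcp_pos: [0.5745, 0.2417, 0.0761]
orientation: [-0.371, 3.118, 0.001]
contact_force: [-0.7, 0.1, 5.5]
grip_width: 0.0211
gripper_force: 59.0
```

```bash
python3 -c "
from h import *
plan([.574,.240,.16],103.5)"
```

```text
t 3.175 tcp [0.5745 0.2417 0.0761] axes x [-0.972 -0.234 -0.002] y [-0.234  0.972  0.001] z [ 0.002  0.001 -1.   ]
shift [ 0.0027 -0.006  -0.3355] turn [0.0002 0.0006 0.0003] q6 [-0.52  0.6   0.03  1.82 -0.03  0.72  1.33] F [-0.69  0.06  5.54]
```

>>> {"api": "apply_moves", "payload": {
  "rows": [
    [[0,0,-0.1],[0,0,0]],
    [[0,0,-0.25],[0,0,0]],
    [[0,0,-0.4],[0,0,0]],
    [[0,0,-0.4],[0,0,0]],
    [[0,0,-0.4],[0,0,0]]
  ]
}}

```text
clock: 3.8
tcp_pos: [0.573, 0.241, 0.1742]
orientation: [0.371, -3.118, 0.001]
contact_force: [-2.0, 0.6, -2.0]
grip_width: 0.0212
gripper_force: 59.3
```

```bash
python3 - <<'E'
from h import *
plan([.53,.02,.176],92.5)
s,t=grab_frame("side"),grab_frame("top")
a=cv2.resize(s["frame"][110:235,150:275],(500,500))
cv2.imwrite("pics/c3.png",a[:,:,::-1])
E
```

```text
t 3.8 tcp [0.573  0.241  0.1742] axes x [-0.972 -0.234  0.001] y [-0.234  0.972 -0.   ] z [-0.001 -0.001 -1.   ]
shift [ 0.3747 -0.8191 -0.0063] turn [-0.0001 -0.0004  0.0615] q6 [-0.53  0.48  0.05  1.77 -0.03  0.9   1.33] F [-2.01  0.62 -2.02]
```

View pics/c3.png

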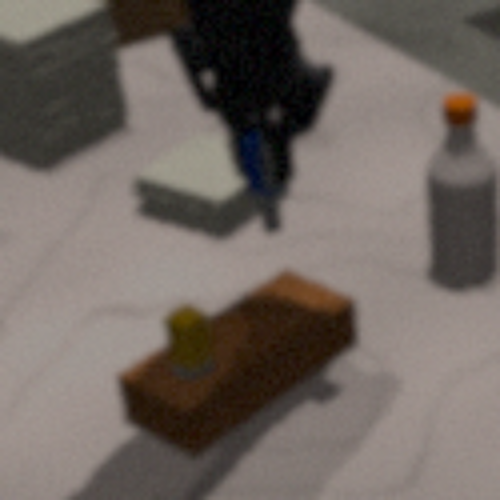

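The blue pin is held in the jaws at crop (258,170), clear of the rack, with the yellow one still in place.

>>> {"api": "apply_moves", "payload": {
  "rows": [
    [[0.375,-0.82,0],[0,0,0.06]],
    [[0.375,-0.82,0],[0,0,0.06]],
    [[0.375,-0.82,0],[0,0,0.06]],
    [[0.375,-0.82,0],[0,0,0.06]],
    [[0.375,-0.82,0],[0,0,0.06]],
    [[0.375,-0.82,0],[0,0,0.06]]
  ]
}}

```text
clock: 4.65
tcp_pos: [0.5304, 0.0208, 0.1744]
orientation: [0.076, -3.14, -0.001]
contact_force: [0.9, 0.2, -0.7]
grip_width: 0.0214
gripper_force: 59.4
```

```bash
python3 -c "
from h import *
plan([.4735,-.192,.13],92.5)"
```

```text
t 4.65 tcp [0.5304 0.0208 0.1744] axes x [-0.999 -0.049  0.001] y [-0.049  0.999  0.   ] z [-0.001  0.    -1.   ]
shift [ 0.2687 -0.8393  0.1774] turn [ 0.0001 -0.0003  0.0016] q6 [-0.27  0.34  0.13  1.99 -0.06  0.82  1.52] F [ 0.91  0.22 -0.72]
```

>>> {"api": "apply_moves", "payload": {
  "rows": [
    [[0.269,-0.84,0],[0,0,0]],
    [[0.269,-0.84,0],[0,0,0]],
    [[0.269,-0.84,0],[0,0,0]],
    [[0.269,-0.84,0.1],[0,0,0]],
    [[0.269,-0.84,0.19],[0,0,0]],
    [[0.269,-0.84,0.19],[0,0,0]],
    [[0.269,-0.84,0.19],[0,0,0]],
    [[0.269,-0.84,0.19],[0,0,0]]
  ]
}}

```text
clock: 5.65
tcp_pos: [0.4747, -0.1922, 0.1284]
orientation: [-0.078, 3.139, -0.0]
contact_force: [0.1, -0.4, -0.8]
grip_width: 0.021
gripper_force: 59.3
```

```bash
python3 - <<'E'
from h import *
plan([.4735,-.192,.112],92.5)
s=grab_frame("side")
a=cv2.resize(s["frame"][220:320,230:350],(720,600))
cv2.imwrite("pics/c4.png",a[:,:,::-1])
E
```

```text
t 5.65 tcp [ 0.4747 -0.1922  0.1284] axes x [-0.999 -0.05  -0.002] y [-0.05   0.999 -0.   ] z [ 0.002 -0.    -1.   ]
shift [0.0048 0.001  0.0656] turn [-0.0001  0.0005  0.002 ] q6 [ 0.1   0.39  0.2   2.07 -0.12  0.7   2.  ] F [ 0.09 -0.44 -0.77]
```

View pics/c4.png

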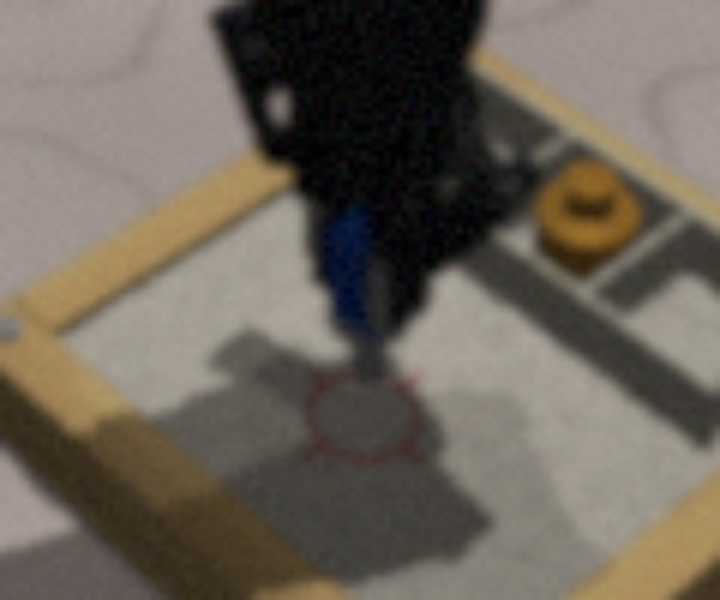

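The foot hangs above the ring, at about crop (370,380) (full picture (291.6,283.2)), and the ring centre is at crop (362,418) (full (290.3,289.6)).

```bash
python3 - <<'E'
from h import *
s=grab_frame("side")
print(plane(s,(291.6,283.2),.062),plane(s,(290.3,289.6),.042))
plan([.4735,-.192,.11])
E
```

```text
[ 0.47742198 -0.19433259  0.062     ] [ 0.4751873  -0.19294607  0.042     ]
t 5.75 tcp [ 0.4743 -0.1925  0.1283] axes x [-0.999 -0.049 -0.001] y [-0.049  0.999 -0.   ] z [ 0.001 -0.    -1.   ]
shift [0.0034 0.0022 0.0731] turn None q6 [ 0.1   0.39  0.2   2.07 -0.12  0.7   2.  ] F [ 0.02  0.2  -1.93]
```

>>> {"api": "apply_moves", "payload": {
  "rows": [
    [[0,0,0.04],[0,0,0]],
    [[0,0,0.06],[0,0,0]],
    [[0,0,0.072],[0,0,0]],
    [[0,0,0.072],[0,0,0]],
    [[0,0,0.072],[0,0,0]]
  ]
}}

```text
clock: 6.38
tcp_pos: [0.4737, -0.193, 0.1096]
orientation: [-0.075, 3.141, -0.0]
contact_force: [0.5, -0.2, -1.6]
grip_width: 0.0213
gripper_force: 59.3
```

>>> {"api": "apply_moves", "payload": {
  "rows": [
    [[0,0,0.004],[0,0,0]],
    [[0,0,0.008],[0,0,0]],
    [[0,0,0.008],[0,0,0]],
    [[0,0,0.008],[0,0,0]]
  ]
}}

```text
clock: 6.88
tcp_pos: [0.4738, -0.193, 0.1078]
orientation: [-0.076, 3.14, -0.0]
contact_force: [-1.2, 0.4, 4.8]
grip_width: 0.0215
gripper_force: 60.1
```

>>> {"api": "apply_moves", "payload": {
  "rows": [
    [[0,0,0.003],[0,0,0]],
    [[0,0,0.003],[0,0,0]],
    [[0,0,0.003],[0,0,0]]
  ]
}}

```text
clock: 7.25
tcp_pos: [0.4739, -0.193, 0.1076]
orientation: [-0.075, 3.14, 0.0]
contact_force: [-2.3, 1.7, 10.9]
grip_width: 0.0212
gripper_force: 61.2
```

>>> {"api": "apply_moves", "payload": {
  "rows": [
    [[0,0.005,0.002],[0,0,0]],
    [[0,0.01,0.002],[0,0,0]],
    [[0,0.014,0.002],[0,0,0]],
    [[0,0.014,0.002],[0,0,0]]
  ],
  "newtons": 80
}}

```text
clock: 7.75
tcp_pos: [0.474, -0.1919, 0.1076]
orientation: [-0.073, 3.138, -0.005]
contact_force: [-2.4, -3.8, 11.0]
grip_width: 0.021
gripper_force: 77.6
```

>>> {"api": "apply_moves", "payload": {
  "rows": [
    [[0,0,0],[0,0,0]],
    [[0.005,0,0],[0,0,0]],
    [[0.01,0,0],[0,0,0]],
    [[0.014,0,0],[0,0,0]],
    [[0.014,0,0],[0,0,0]]
  ]
}}

```text
clock: 8.38
tcp_pos: [0.4709, -0.1898, 0.1067]
orientation: [-0.076, 3.139, -0.001]
contact_force: [2.6, -0.7, 3.6]
grip_width: 0.0209
gripper_force: 77.9
```

>>> {"api": "apply_moves", "payload": {
  "rows": [
    [[0,0,0.003],[0,0,0]],
    [[0,0,0.006],[0,0,0]],
    [[0,0,0.006],[0,0,0]],
    [[0,0,0.006],[0,0,0]]
  ]
}}

```text
clock: 8.88
tcp_pos: [0.4712, -0.1893, 0.1054]
orientation: [-0.077, 3.138, -0.0]
contact_force: [2.9, -0.2, 7.3]
grip_width: 0.0206
gripper_force: 78.8
```

>>> {"api": "apply_moves", "payload": {
  "rows": [
    [[0,0,0.004],[0,0,0]],
    [[0,0,0.008],[0,0,0]],
    [[0,0,0.012],[0,0,0]],
    [[0,0,0.012],[0,0,0]]
  ]
}}

```text
clock: 9.38
tcp_pos: [0.4714, -0.189, 0.102]
orientation: [-0.077, 3.138, 0.0]
contact_force: [4.7, 3.2, 4.1]
grip_width: 0.0211
gripper_force: 78.2
```

>>> {"api": "apply_moves", "payload": {
  "rows": [
    [[-0.006,0.004,0.004],[0,0,0]],
    [[-0.006,0.004,0.01],[0,0,0]],
    [[-0.006,0.004,0.016],[0,0,0]],
    [[-0.006,0.004,0.022],[0,0,0]],
    [[-0.006,0.004,0.028],[0,0,0]],
    [[-0.006,0.004,0.028],[0,0,0]]
  ]
}}

```text
clock: 10.12
tcp_pos: [0.4716, -0.1885, 0.0947]
orientation: [-0.076, 3.14, -0.0]
contact_force: [6.0, 0.0, 1.2]
grip_width: 0.0208
gripper_force: 78.1
```

>>> {"api": "apply_moves", "payload": {
  "rows": [
    [[-0.008,0,0.004],[0,0,0]],
    [[-0.008,0,0.01],[0,0,0]],
    [[-0.008,0,0.016],[0,0,0]],
    [[-0.008,0,0.022],[0,0,0]],
    [[-0.008,0,0.028],[0,0,0]],
    [[-0.008,0,0.034],[0,0,0]],
    [[-0.008,0,0.034],[0,0,0]]
  ]
}}

```text
clock: 11.0
tcp_pos: [0.4731, -0.188, 0.0859]
orientation: [0.076, -3.14, -0.001]
contact_force: [-0.2, -0.0, -0.9]
grip_width: 0.0207
gripper_force: 77.9
```

>>> {"api": "apply_moves", "payload": {
  "rows": [
    [[0,0,0.006],[0,0,0]],
    [[0,0,0.012],[0,0,0]],
    [[0,0,0.018],[0,0,0]],
    [[0,0,0.024],[0,0,0]],
    [[0,0,0.024],[0,0,0]]
  ]
}}

```text
clock: 11.62
tcp_pos: [0.4734, -0.1885, 0.0801]
orientation: [-0.076, 3.141, -0.0]
contact_force: [-0.0, -0.5, -1.3]
grip_width: 0.0207
gripper_force: 78.0
```

>>> {"api": "apply_moves", "payload": {
  "rows": [
    [[0,0,0.004],[0,0,0]],
    [[0,0,0.008],[0,0,0]],
    [[0,0,0.008],[0,0,0]],
    [[0,0,0.008],[0,0,0]]
  ]
}}

```text
clock: 12.12
tcp_pos: [0.4735, -0.1885, 0.0783]
orientation: [-0.076, 3.14, -0.0]
contact_force: [0.2, 0.1, 0.7]
grip_width: 0.0208
gripper_force: 78.0
```

>>> {"api": "apply_moves", "payload": {
  "rows": [
    [[0,0,0.003],[0,0,0]],
    [[0,0,0.005],[0,0,0]],
    [[0,0,0.005],[0,0,0]],
    [[0,0,0.005],[0,0,0]]
  ]
}}

```text
clock: 12.62
tcp_pos: [0.4735, -0.1886, 0.078]
orientation: [-0.075, 3.14, 0.0]
contact_force: [-3.2, 1.1, 12.9]
grip_width: 0.0211
gripper_force: 79.9
```

>>> {"api": "apply_moves", "payload": {
  "rows": [
    [[0,0,0],[0,0,0]],
    [[0,0,-0.004],[0,0,0]],
    [[0,0,-0.004],[0,0,0]],
    [[0,0,-0.004],[0,0,0]]
  ],
  "jaw": 0
}}

```text
clock: 13.12
tcp_pos: [0.4733, -0.1884, 0.0779]
orientation: [0.076, -3.141, -0.0]
contact_force: [-0.0, -0.6, -0.8]
grip_width: 0.0424
gripper_force: 0.0
```

>>> {"api": "apply_moves", "payload": {
  "rows": [
    [[0,0,-0.08],[0,0,0]],
    [[0,0,-0.2],[0,0,0]],
    [[0,0,-0.4],[0,0,0]],
    [[0.3,0.6,-0.6],[0,0,0]],
    [[0.3,0.8,-0.6],[0,0,0]],
    [[0.3,0.8,-0.6],[0,0,0]],
    [[0.3,0.8,-0.6],[0,0,0]],
    [[0.3,0.8,-0.6],[0,0,0]]
  ]
}}

```text
clock: 14.12
tcp_pos: [0.3884, 0.0097, 0.2286]
orientation: [-0.083, 3.139, 0.001]
contact_force: [-0.3, -0.5, 0.4]
grip_width: 0.0428
gripper_force: 0.0
```

```bash
python3 - <<'E'
from h import *
s,t=grab_frame("side"),grab_frame("top")
ms,mt=mask(s,'blue',(290,280),25),mask(t,'blue',(339,262),20)
print(cen(ms),cen(mt),tri(s,cen(ms)[0],t,cen(mt)[0]))
a=cv2.resize(s["frame"][220:320,230:350],(720,600))
cv2.imwrite("pics/c5.png",a[:,:,::-1])
E
```

```text
(array([289.81481481, 276.2962963 ]), 81, (np.int64(285), np.int64(295), np.int64(271), np.int64(285))) (array([338.43859649, 262.54385965]), 57, (np.int64(335), np.int64(342), np.int64(259), np.int64(266))) (array([ 0.47425429, -0.18911239,  0.08094822]), np.float64(0.0037316993905247625))
```

View pics/c5.png

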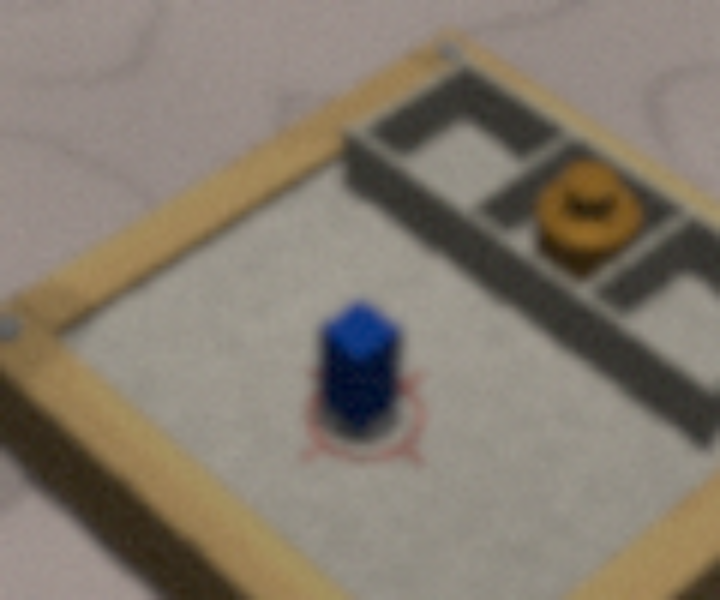

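The pin stands upright at crop (360,370) with its collar on the deck inside the ring. The arm is clear and the weight hasn't moved.

```bash
python3 -c "
from bench import job
print(job.hand_in())"
```

```text
the job is handed in; nothing more can be done
None
```

The blue pin is in the hidden hole, upright with its collar on the deck and released; the job was handed in at about 14 s, and no verdict came back.

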